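Switch the implant test box from the red channel to the blue

ROBOT

A 6-joint arm with a two-finger parallel gripper is mounted at the origin on the work surface. World frame = base frame: x ahead of the robot, y to its left, z up, the work surface at z = 0. Lengths are in m, angles in rad, forces in N, time in s.
With the tool pointing down it reaches from about 0.375 to 0.825 m from the base axis. Payload 5.5 kg.
Tool frame: the origin (TCP) lies on the centre line of the jaws, within the pads' length; the fingertips stand 8 mm ahead of it and the grasp point (between the pads) lies 11 mm behind it (manip.finger_overhang is the distance from the TCP to the fingertips, in m); x points along the fingers, y is the direction in which the jaws open and shut, and the axes are right-handed (so a half turn about x gives the same grasp; the last joint's range is limited). The gripper opens to 85 mm and grips with 20 to 120 N. Pads are 22 mm wide; open, the fingers measure 114 mm over their backs; the gripper's body (76 mm by 85 mm) begins 54 mm behind the grasp point. The pads swing forward as they close: fully open they stand 13 mm farther back than shut.
Start: joints at [-1.242, 0.314, -0.047, 1.21, 0, 1.571], TCP at [0.194, -0.568, 0.239] pointing down, gripper open.
Joint ranges: [-2.67, 2.67], [-0.69, 1.73], [-1.03, 1.25], [-2.08, 2.16], [-1.42, 1.45], [-3.14, 3.14]. Speed limits (rad/s): [2.39, 2.39, 3.01, 3.14, 3.14, 3.14].

INTERFACE

Orientations are given as a unit quaternion [w, x, y, z].
In Python, from workcell import manip gives the robot as it stands. The module is installed in compiled form; this text tells all that it offers.
- The arm moves only by the tool carry_out, never from a script. Its argument "targets" is a list that holds one entry, the list of rows, each a list of 5 numbers: the shift along the tool's x, y, z in mm, then the turn about the tool's x in degrees, then the finger opening in mm, from 0 to 85.4. In form: [[[tx, ty, tz, roll, fingers], ...]]. A call has 1 to 5 rows; each row shifts and turns the pose as measured when the row begins, along the tool's axes as they then stand; what a row does not reach is not made up. A row lasts 1/12 s, in which the tool goes at most 41.7 mm and 7.16 degrees, less where a joint would pass 70% of its speed; a pose out of reach is approached as far as the arm can. A call with a gripper value outside its range is refused whole. The fingers move at their own pace and stop on an object; "grip_force" is the grip in N (left out, the last holds). Time passes only in rows, so rows that do not move let the fingers close. It gives the time, the measured TCP pose, the force and the opening at its end, in the units of the state.
- manip.read_state(): the state, without advancing time (a new reading comes with each control period).
- manip.snapshot(name): name is "scene" or "side" or "wrist"; returns a dict with "img" (384x512x3 uint8, blue, green, red), "range_z" (384x512 float32, m along the optical axis (not along the pixel's ray), 0 where there is no reading), "camera_matrix" (3x3 intrinsics, pixels), "dist_coeffs" ([k1, k2, p1, p2, k3] as OpenCV has them; the pictures are not rectified), "rvec" (rotation vector, rad) and "tvec" (3), from world to camera coordinates, as OpenCV has them. Camera axes: x right, y down, z forward; pixel columns grow to the right and rows downward; lengths in m; the calibration is good to about 2 mm. A picture is of the moment at which its call begins.
- manip.job_done(): hands the job in, once; it reports no verdict.
The state is a dict: "time_s": time; "joint_positions": joint angles; "joint_velocities": joint speeds; "joint_efforts": joint torques, N m; "eef_pos": TCP position; "orientation": TCP orientation; "contact_force": force on the tool from outside, world axes, zero at the start; "moment": the same for the moment, N m; "opening": opening from 0.0 (shut) to 1.0 (fully open).
Only numpy, scipy, OpenCV 4.12 (cv2) and the standard library are available. Lean on these libraries where they do the work, as an engineer would, in place of code of your own. Each camera call takes 0.05 s, during which the arm holds its last target.

TASK

Switch the implant test box over from the red channel to the blue one: first flick the red toggle off, all the way towards the robot, and then the blue toggle on, all the way over towards the device cradle. Leave the green and white toggles as they are.

Things in the scene. Friction and masses are not known exactly. Their poses are not given: they have to be found in the camera images.
- red_tip (a point): Centre of the red cap (14 x 14 x 24 mm) on a chrome toggle lever, 40 mm along the lever from its pivot; z runs along the lever, the hinge is y, x seen from above points to the ON side, away from the robot. Swings 0.5 rad either side of upright; leaning to the robot is OFF. Starts ON. No spring: takes 2 to 3 N and stays where left, so push it to its stop, e.g. with closed fingers.
- blue_tip (a point): Centre of the blue cap of a toggle just like the red one (same sizes, axes, stiffness). Starts OFF, leaning towards the robot; ON leans away from the robot, towards the black device cradle. The four toggles stand in one straight row along their y axes, 44 mm apart, in any order. Each cap ends 52 mm from its pivot.
- green_tip (a point): Centre of the green cap of a toggle just like the red one. Starts ON and must stay so. The toggles stand on a fixed grey box 220 mm deep, 240 mm wide, 50 mm high, in front of the robot; their pivots lie 56 mm above the table, 6 mm above the flat box top.
- white_tip (a point): Centre of the white cap of a toggle just like the red one. Starts OFF and must stay so. Beyond the row, from 100 mm past the pivots, a low black cradle (rails 17 mm above the box top) on the same box holds a titanium implant can, clear of the toggles.

How it is judged:
By the outcome, as a careful person would: the job done as asked, in the order asked, and still so for the second after the job is handed in, with the robot touching nothing.
It also fails if it takes over 42 s, if anything falls off the work surface, if the arm or the gripper's body presses on something with over 40 N, if the wrist force passes 120 N, or if a joint passes its speed limit or range.

## Working session

There is one attempt and no reset: what is moved stays moved. The work goes in short steps, Python scripts to look and compute and a tool call to move; the robot and the scene stay as the last step left them, time stands still between calls to the robot, and variables do not carry over. Pictures are saved under pics/ and viewed, and the job is handed in when it is done.

Besides the shell and the picture viewer there is one more tool, called after ">>>" by a JSON object that holds its "method" and its "body", one argument or row to a line. carry_out: Moves the arm, as the interface text tells. Its arguments: {"type":"object","properties":{"targets":{"type":"array","items":{"type":"array","items":{"type":"array","items":{"type":"number"}}}},"grip_force":{"type":"number"}},"required":["targets"]}

```bash
mkdir -p pics
python3 - <<'E'
from workcell import manip
import cv2,numpy as np
s=manip.read_state(); print({k:np.round(v,3) for k,v in s.items()})
for n in("scene","side"):
    d=manip.snapshot(n); cv2.imwrite(f"pics/{n}0.png",d["img"]); np.savez(f"{n}0.npz",**d)
E
```

```text
{'time_s': np.float64(0.0), 'joint_positions': array([-1.242,  0.314, -0.048,  1.21 ,  0.   ,  1.571]), 'joint_velocities': array([ 0.002,  0.   , -0.   ,  0.   , -0.   ,  0.001]), 'joint_efforts': array([-0.0000e+00, -5.3959e+01,  3.3975e+01,  1.9000e-02,  0.0000e+00,
       -0.0000e+00]), 'eef_pos': array([ 0.194, -0.567,  0.238]), 'orientation': array([-0.115, -0.697, -0.116,  0.698]), 'contact_force': array([ 0.412,  0.431, -0.142]), 'moment': array([0.045, 0.048, 0.022]), 'opening': np.float64(1.001)}
```

View pics/scene0.png

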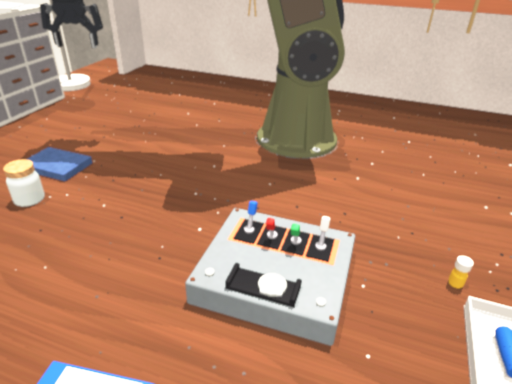

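View pics/side0.png

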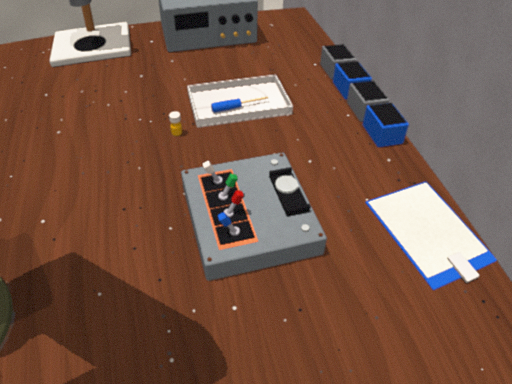

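The scene view shows the caps at about blue (252,207), red (270,224), green (295,230) and white (325,222). The side view shows blue (225,217), red (238,197), green (232,180) and white (207,165). Next I'll measure these points.

```bash
cat > h.py <<'E'
import cv2,numpy as np
def ray(d,uv):
    p=cv2.undistortPoints(np.array([[uv]],float),d["camera_matrix"],d["dist_coeffs"])[0,0]
    R=cv2.Rodrigues(d["rvec"])[0]; c=-R.T@np.ravel(d["tvec"]); return c,R.T@np.array([p[0],p[1],1.])
def tri(a,ua,b,ub):
    c1,r1=ray(a,ua);c2,r2=ray(b,ub)
    k=np.linalg.lstsq(np.c_[r1,-r2],c2-c1,rcond=None)[0]
    p,q=c1+k[0]*r1,c2+k[1]*r2
    return (p+q)/2,np.linalg.norm(p-q)
def plane(d,uv,z):
    c,r=ray(d,uv); return c+r*(z-c[2])/r[2]
def blob(d,col,roi):
    x0,y0,x1,y1=roi; h=cv2.cvtColor(d["img"],cv2.COLOR_BGR2HSV)
    H,S,V=[h[...,i].astype(int) for i in range(3)]
    m={"red":((H<5)|(H>172))&(S>190)&(V>100),"blue":(H>100)&(H<130)&(S>130)&(V>80),"green":(H>45)&(H<90)&(S>100)&(V>50),"white":(S<30)&(V>205)}[col].astype(np.uint8)
    w=np.zeros_like(m);w[y0:y1,x0:x1]=m[y0:y1,x0:x1]
    n,l,st,ce=cv2.connectedComponentsWithStats(w)
    if n<2:return None
    i=1+np.argmax(st[1:,4]); return ce[i],st[i]
E
python3 - <<'E'
from h import *
a=dict(np.load("scene0.npz"));b=dict(np.load("side0.npz"))
A=dict(blue=(252,207),red=(270,224),green=(295,230),white=(325,222))
B=dict(blue=(225,217),red=(238,197),green=(232,180),white=(207,165))
for c in A:
    f=lambda u:(u[0]-10,u[1]-11,u[0]+11,u[1]+11)
    x,y=blob(a,c,f(A[c])),blob(b,c,f(B[c]))
    print(c,x,y)
    if x and y:print(*[np.round(v,4) for v in tri(a,x[0],b,y[0])])
for n,d in(("s",a),("d",b)):
    cv2.imwrite(f"pics/{n}z.png",cv2.resize(d["img"][190:345,180:365] if n=="s" else d["img"][145:275,175:335],None,fx=4,fy=4,interpolation=cv2.INTER_CUBIC)[:600,:800])
E
```

```text
blue (array([252.18072289, 207.4939759 ]), array([249, 202,   8,  13,  83], dtype=int32)) (array([223.58536585, 218.6504065 ]), array([217, 212,  14,  14, 123], dtype=int32))
[0.501  0.0462 0.0926] 0.0007
red (array([270.   , 225.375]), array([267, 223,   7,   6,  40], dtype=int32)) (array([236.80188679, 196.60377358]), array([232, 190,  11,  14, 106], dtype=int32))
[0.5348 0.0923 0.0901] 0.0024
green (array([294.89655172, 229.88505747]), array([291, 224,   9,  12,  87], dtype=int32)) (array([230.78448276, 179.87068966]), array([225, 173,  12,  14, 116], dtype=int32))
[0.5328 0.1354 0.0914] 0.0012
white (array([324.08465608, 226.00529101]), array([315, 216,  21,  17, 189], dtype=int32)) (array([206.09090909, 163.86363636]), array([204, 161,   5,   6,  22], dtype=int32))
[0.4983 0.1818 0.0923] 0.0107
```

View pics/sz.png

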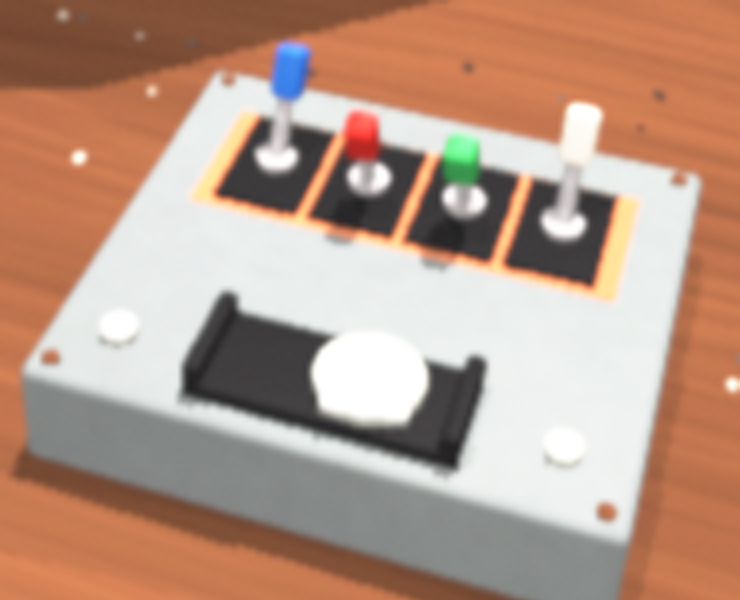

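View pics/dz.png

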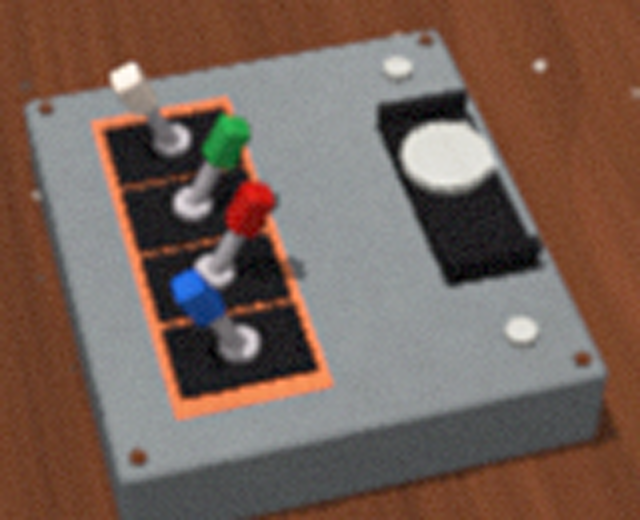

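The zoomed views agree: blue and white lean to the robot, red and green lean away, and the row order from low y is blue, red, green, white. Next I'll get the box yaw from its corner screws. In the scene view these are at about (237,210), (350,235), (193,279) and (331,318).

Run:
```python
from h import *
a=dict(np.load("scene0.npz"));b=dict(np.load("side0.npz"))
P=[plane(a,u,.05) for u in((236.75,209.75),(349.75,234.75),(192.75,279.25),(331.5,318))]
Q=[plane(b,(175+x/4,145+y/4),.05) for x,y in((138,457),(46,108),(583,358),(427,40))]
for L in(P,Q):
    print(np.round(L,4)); 
    for i,j in((0,1),(2,3)): v=L[j]-L[i]; print(np.degrees(np.arctan2(-v[0],v[1])),np.linalg.norm(v))
    for i,j in((0,2),(1,3)): v=L[j]-L[i]; print(np.degrees(np.arctan2(v[1],v[0])),np.linalg.norm(v))
# pivots collars z .053
for x,y in((276,156),(370,177),(464,200),(564,223)): print("piv scene",np.round(plane(a,(180+x/4,190+y/4),.053),4))
for x,y in((239,343),(214,270),(192,204),(171,138)): print("piv side",np.round(plane(b,(175+x/4,145+y/4),.053),4))
print(np.round(tri(a,(180+580/4,190+133/4),b,(175+134/4,145+88/4))[0],4))
```

```text
[[4.635e-01 6.000e-04 5.000e-02]
 [4.573e-01 2.219e-01 5.000e-02]
 [6.647e-01 7.500e-03 5.000e-02]
 [6.587e-01 2.274e-01 5.000e-02]]
1.605660090132093 0.2214055734771967
1.5438972414636527 0.21996421314522593
1.9758942980183543 0.20127286787005724
1.5655937323851594 0.20150582877696832
[[4.657e-01 4.000e-04 5.000e-02]
 [4.592e-01 2.201e-01 5.000e-02]
 [6.657e-01 6.700e-03 5.000e-02]
 [6.594e-01 2.256e-01 5.000e-02]]
1.6889100648212076 0.21984807750380247
1.6561934472118471 0.21896112625972286
1.8128741576779401 0.20013630121655818
1.5590251354504074 0.20026137692959098
piv scene [0.5151 0.046  0.053 ]
piv scene [0.5132 0.0909 0.053 ]
piv scene [0.5128 0.1348 0.053 ]
piv scene [0.5113 0.1798 0.053 ]
piv side [0.5198 0.0482 0.053 ]
piv side [0.518  0.0926 0.053 ]
piv side [0.5166 0.1356 0.053 ]
piv side [0.5155 0.1815 0.053 ]
[0.4985 0.1787 0.0929]
```

```bash
cat >> h.py <<'E'
from scipy.spatial.transform import Rotation as Ro
def Rt(s): q=s["orientation"]; return Ro.from_quat([q[1],q[2],q[3],q[0]]).as_matrix()
def st(tgt=None):
    from workcell import manip
    s=manip.read_state();R=Rt(s)
    print("t",round(float(s["time_s"]),2),"pos",np.round(s["eef_pos"],4),"F",np.round(s["contact_force"],1),"open",round(float(s["opening"]),2),"q",np.round(s["joint_positions"],2))
    print(np.round(R,3))
    if tgt is not None: print("shift mm",np.round(R.T@(np.array(tgt)-s["eef_pos"])*1000,1))
    return s,R
E
python3 -c "
from h import *
from workcell import manip
print(manip.finger_overhang);st([.565,.091,.17])"
```

```text
0.008
t 0.1 pos [ 0.1936 -0.5674  0.2385] F [ 0.1  0.2 -0.4] open 1.0 q [-1.24  0.31 -0.05  1.21  0.    1.57]
[[-0.     0.323 -0.946]
 [ 0.001 -0.946 -0.323]
 [-1.    -0.001 -0.   ]]
shift mm [  69.3 -503.1 -564.1]
```

>>> {"method": "carry_out", "body": {
  "targets": [
    [[0,0,0,7,0],[0,0,0,7,0]]
  ],
  "grip_force": 20
}}

```text
time_s: 0.27
eef_pos: [0.1934, -0.5668, 0.2375]
orientation: [-0.026, -0.706, -0.029, 0.707]
contact_force: [0.2, 0.6, 0.8]
opening: 0.751
```

```bash
python3 -c "
from h import *
st([.565,.091,.17])"
```

```text
t 0.27 pos [ 0.1934 -0.5668  0.2375] F [0.2 0.6 0.8] open 0.75 q [-1.24  0.32 -0.05  1.21 -0.    1.82]
[[-0.001  0.078 -0.997]
 [ 0.003 -0.997 -0.078]
 [-1.    -0.003  0.001]]
shift mm [  69.3 -626.6 -421.8]
```

>>> {"method": "carry_out", "body": {
  "targets": [
    [[0,0,0,-7.1,0],[0,0,0,-7.1,0],[0,0,0,-7.1,0],[0,0,0,-7.1,0],[0,0,0,-7.1,0]]
  ]
}}

```text
time_s: 0.68
eef_pos: [0.1928, -0.5651, 0.2347]
orientation: [0.238, 0.665, 0.244, -0.665]
contact_force: [-0.1, -0.3, -0.1]
opening: 0.009
```

>>> {"method": "carry_out", "body": {
  "targets": [
    [[0,0,0,-7.1,0],[0,0,0,-7.1,0],[0,0,0,-7.1,0],[0,0,0,-7.1,0],[0,0,0,-7.1,0]]
  ]
}}

```text
time_s: 1.1
eef_pos: [0.1922, -0.5634, 0.232]
orientation: [0.429, 0.56, 0.439, -0.557]
contact_force: [0.4, -0.2, -0.3]
opening: -0.001
```

>>> {"method": "carry_out", "body": {
  "targets": [
    [[0,0,0,-7.1,0],[0,0,0,-7.1,0],[0,0,0,-7.1,0],[0,0,0,-7.1,0],[0,0,0,-7.1,0]]
  ]
}}

```text
time_s: 1.52
eef_pos: [0.1916, -0.5617, 0.2292]
orientation: [0.579, 0.402, 0.59, -0.394]
contact_force: [-0.7, -1.3, 0.3]
opening: -0.003
```

>>> {"method": "carry_out", "body": {
  "targets": [
    [[0,0,0,-7.1,0],[0,0,0,-7.1,0],[0,0,0,-7.1,0],[0,0,0,-7.1,0],[0,0,0,-7.1,0]]
  ]
}}

```text
time_s: 1.93
eef_pos: [0.191, -0.56, 0.2266]
orientation: [0.674, 0.206, 0.683, -0.192]
contact_force: [0.2, -1.4, -0.0]
opening: 0.001
```

```bash
python3 -c "
from h import *
st([.565,.091,.17])"
```

```text
t 1.93 pos [ 0.191  -0.56    0.2266] F [ 0.2 -1.4 -0. ] open 0.0 q [-1.24  0.32 -0.06  1.21  0.   -0.67]
[[-0.008  0.54   0.842]
 [ 0.023  0.842 -0.539]
 [-1.     0.015 -0.019]]
shift mm [ 68.6 748.9 -35.3]
```

>>> {"method": "carry_out", "body": {
  "targets": [
    [[-1,40,-2,-6.9,0],[-1,40,3,-6.9,0],[-1,39,8,-6.9,0],[-1,38,12,-6.9,0],[-1,36,17,-6.9,0]]
  ]
}}

```text
time_s: 2.35
eef_pos: [0.2881, -0.3858, 0.2304]
orientation: [0.703, -0.008, 0.71, 0.026]
contact_force: [1.3, -0.5, 0.0]
opening: -0.0
```

```bash
python3 -c "
from h import *
st([.57,.091,.17])"
```

```text
t 2.35 pos [ 0.2881 -0.3858  0.2304] F [ 1.3 -0.5  0. ] open -0.0 q [-0.93  0.12 -0.31  1.17  0.01 -0.98]
[[-0.011 -0.049  0.999]
 [ 0.025  0.998  0.049]
 [-1.     0.026 -0.01 ]]
shift mm [ 69.3 460.7 305.6]
```

>>> {"method": "carry_out", "body": {
  "targets": [
    [[-1,33,22,0,0],[-1,33,22,0,0],[-1,33,22,0,0],[-1,33,22,0,0],[-1,33,22,0,0]]
  ]
}}

```text
time_s: 2.77
eef_pos: [0.3906, -0.2057, 0.2378]
orientation: [0.703, -0.009, 0.711, 0.028]
contact_force: [0.8, -1.2, -0.1]
opening: -0.003
```

>>> {"method": "carry_out", "body": {
  "targets": [
    [[-1,33,22,0,0],[-1,33,22,0,0],[-1,33,22,0,0],[-1,33,22,0,0],[-1,33,22,0,0]]
  ]
}}

```text
time_s: 3.18
eef_pos: [0.4935, -0.0251, 0.2459]
orientation: [0.703, -0.009, 0.711, 0.028]
contact_force: [1.5, 0.5, 0.0]
opening: 0.002
```

```bash
python3 -c "
from h import *
st([.57,.091,.17])"
```

```text
t 3.18 pos [ 0.4935 -0.0251  0.2459] F [1.5 0.5 0. ] open 0.0 q [-0.07  0.12 -0.27  1.19  0.03 -0.12]
[[-0.013 -0.052  0.999]
 [ 0.026  0.998  0.053]
 [-1.     0.027 -0.011]]
shift mm [ 78.  109.8  83.3]
```

>>> {"method": "carry_out", "body": {
  "targets": [
    [[10,32,24,0,0],[15,30,22,0,0],[15,28,21,0,0],[15,20,18,0,0],[0,0,0,0,0]]
  ]
}}

```text
time_s: 3.6
eef_pos: [0.5768, 0.103, 0.1915]
orientation: [0.704, -0.012, 0.71, 0.032]
contact_force: [-1.2, -0.1, -0.4]
opening: -0.001
```

```bash
python3 -c "
from h import *
st([.57,.091,.088])
from workcell import manip
for n in ('side','scene'):
    d=manip.snapshot(n);cv2.imwrite(f'pics/{n}1.png',d['img'])
    "
```

```text
t 3.6 pos [0.5768 0.103  0.1915] F [-1.2 -0.1 -0.4] open -0.0 q [ 0.16  0.31 -0.16  1.1   0.03  0.1 ]
[[-0.009 -0.061  0.998]
 [ 0.028  0.998  0.061]
 [-1.     0.029 -0.007]]
shift mm [103.1 -14.5  -6.8]
```

View pics/side1.png

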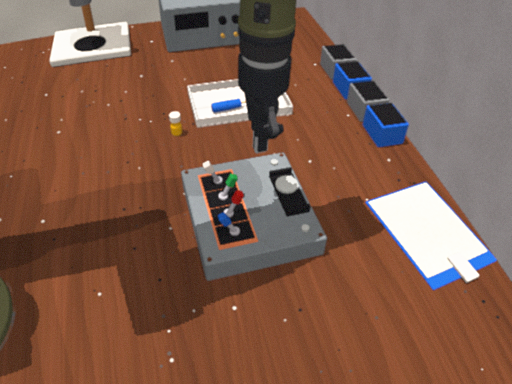

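View pics/scene1.png

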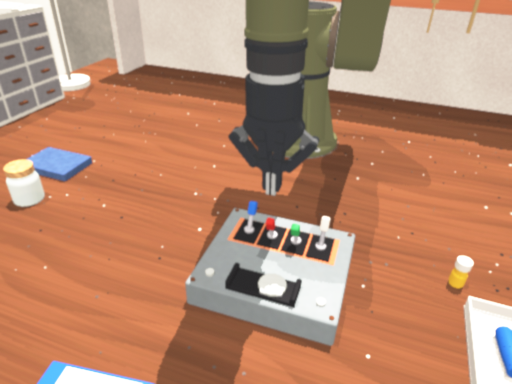

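The arm is clear of the box, with the closed fingertips at (272,185) in the scene view, beyond and above the red cap. I'll descend beyond red.

>>> {"method": "carry_out", "body": {
  "targets": [
    [[25,-7,-2,1,0],[25,-7,-2,1,0],[25,0,0,0,0],[0,0,0,0,0]]
  ]
}}

```text
time_s: 4.03
eef_pos: [0.5714, 0.0839, 0.12]
orientation: [0.706, 0.002, 0.708, 0.016]
contact_force: [-0.6, 0.0, -0.7]
opening: -0.001
```

```bash
python3 -c "
from h import *
st([.57,.091,.090])
from workcell import manip
for n in ('side','scene'):
    d=manip.snapshot(n);cv2.imwrite(f'pics/{n}2.png',cv2.resize(d['img'][130:290,150:350],None,fx=3,fy=3))
    "
```

```text
t 4.03 pos [0.5714 0.0839 0.12  ] F [-0.6  0.  -0.7] open -0.0 q [ 0.13  0.35 -0.28  0.94  0.03  0.11]
[[-0.004 -0.02   1.   ]
 [ 0.026  0.999  0.02 ]
 [-1.     0.026 -0.004]]
shift mm [30.2  6.4 -1.2]
```

View pics/side2.png

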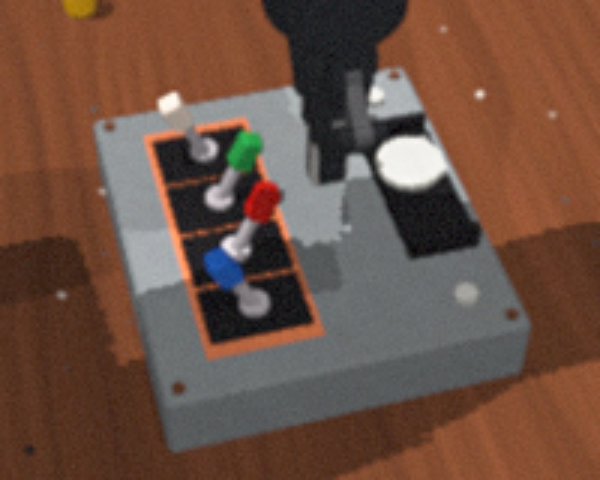

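View pics/scene2.png

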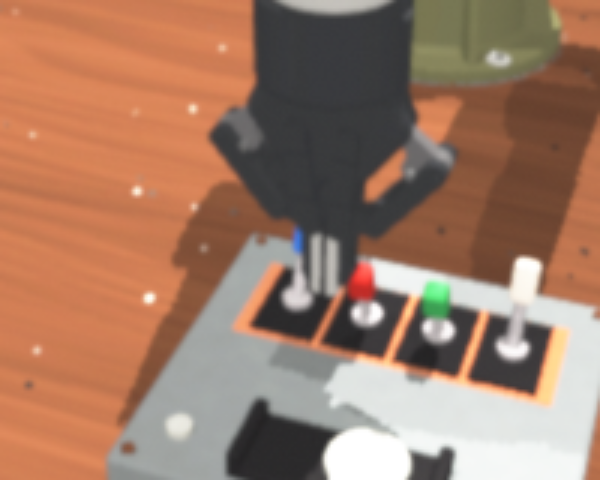

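The fingers are beyond the red lever and in front of the cradle, about 30 mm too high and 7 mm towards blue. I'll correct that and go down.

>>> {"method": "carry_out", "body": {
  "targets": [
    [[15,7,0,0,0],[14,0,0,0,0],[0,0,0,0,0]]
  ]
}}

```text
time_s: 4.38
eef_pos: [0.5782, 0.0909, 0.1025]
orientation: [0.711, 0.004, 0.703, 0.016]
contact_force: [-0.7, 0.0, 0.8]
opening: -0.0
```

```bash
python3 -c "
from h import *
st([.516-.0073+.011,.091,.090])"
```

```text
t 4.38 pos [0.5782 0.0909 0.1025] F [-0.7  0.   0.8] open -0.0 q [ 0.14  0.36 -0.3   0.89  0.03  0.12]
[[ 0.011 -0.017  1.   ]
 [ 0.027  0.999  0.017]
 [-1.     0.027  0.011]]
shift mm [ 11.8   0.8 -58.6]
```

>>> {"method": "carry_out", "body": {
  "targets": [
    [[0,0,0,0,0]]
  ]
}}

```text
time_s: 4.47
eef_pos: [0.5792, 0.0907, 0.1046]
orientation: [0.712, 0.004, 0.702, 0.016]
contact_force: [-0.0, 0.0, 1.4]
opening: 0.001
```

>>> {"method": "carry_out", "body": {
  "targets": [
    [[8,0,0,0,0]]
  ]
}}

```text
time_s: 4.55
eef_pos: [0.5813, 0.0909, 0.0996]
orientation: [0.713, 0.004, 0.701, 0.016]
contact_force: [0.5, 0.2, 0.9]
opening: -0.001
```

```bash
python3 -c "
from h import *
st([.516-.0073+.011,.091,.090])"
```

```text
t 4.55 pos [0.5813 0.0909 0.0996] F [0.5 0.2 0.9] open -0.0 q [ 0.14  0.37 -0.31  0.88  0.03  0.12]
[[ 0.018 -0.017  1.   ]
 [ 0.028  0.999  0.016]
 [-0.999  0.028  0.018]]
shift mm [  8.5   0.9 -61.8]
```

>>> {"method": "carry_out", "body": {
  "targets": [
    [[9,0,-8,0,0],[0,0,-8,0,0]]
  ]
}}

```text
time_s: 4.72
eef_pos: [0.568, 0.0907, 0.0921]
orientation: [0.715, 0.004, 0.699, 0.016]
contact_force: [-1.3, 0.2, 0.6]
opening: -0.002
```

>>> {"method": "carry_out", "body": {
  "targets": [
    [[0,0,-6,0,0],[0,0,-6,0,0]]
  ]
}}

```text
time_s: 4.88
eef_pos: [0.5561, 0.0904, 0.0934]
orientation: [0.716, 0.005, 0.698, 0.016]
contact_force: [4.0, -0.3, 3.7]
opening: -0.0
```

```bash
python3 -c "
from h import *
st([.516-.0073+.011,.091,.090])"
```

```text
t 4.88 pos [0.5561 0.0904 0.0934] F [ 4.  -0.3  3.7] open -0.0 q [ 0.15  0.32 -0.38  0.83  0.03  0.13]
[[ 0.025 -0.016  1.   ]
 [ 0.029  0.999  0.015]
 [-0.999  0.029  0.025]]
shift mm [  2.5   1.1 -36.4]
```

>>> {"method": "carry_out", "body": {
  "targets": [
    [[1,0,-7,0,0],[1,0,-7,0,0],[1,0,-7,0,0]]
  ]
}}

```text
time_s: 5.13
eef_pos: [0.5385, 0.0905, 0.0937]
orientation: [0.72, 0.005, 0.694, 0.016]
contact_force: [1.7, 0.2, 0.7]
opening: 0.0
```

>>> {"method": "carry_out", "body": {
  "targets": [
    [[1,0,-5,0,0],[1,0,-5,0,0]]
  ]
}}

```text
time_s: 5.3
eef_pos: [0.5284, 0.0905, 0.0924]
orientation: [0.721, 0.005, 0.693, 0.016]
contact_force: [3.1, -0.5, 4.4]
opening: 0.003
```

```bash
python3 -c "
from h import *
st([.516-.0073+.011,.091,.090])
from workcell import manip
for n in ('side','scene'):
    d=manip.snapshot(n);cv2.imwrite(f'pics/{n}3.png',cv2.resize(d['img'][130:290,150:350],None,fx=3,fy=3))
    "
```

```text
t 5.3 pos [0.5284 0.0905 0.0924] F [ 3.1 -0.5  4.4] open 0.0 q [ 0.16  0.27 -0.47  0.79  0.02  0.14]
[[ 0.039 -0.016  0.999]
 [ 0.03   0.999  0.015]
 [-0.999  0.029  0.039]]
shift mm [ 2.   0.6 -8.8]
```

View pics/side3.png

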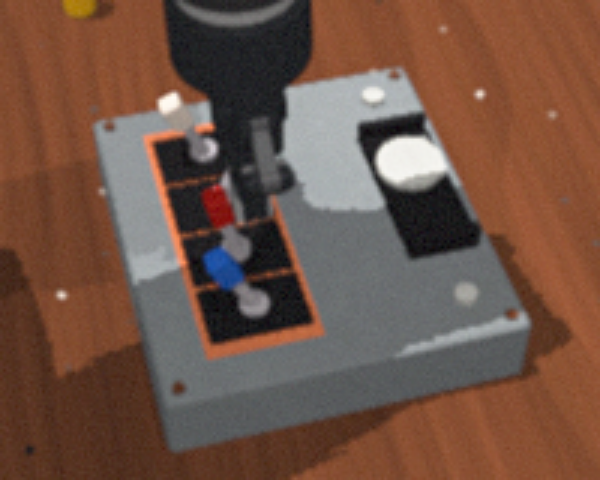

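The red cap has swung past upright, to (217,205) in the crop. I'll keep pushing to the stop.

>>> {"method": "carry_out", "body": {
  "targets": [
    [[1,0,-5,0,0],[1,0,-4,0,0]]
  ]
}}

```text
time_s: 5.57
eef_pos: [0.5206, 0.0904, 0.0905]
orientation: [0.722, 0.005, 0.692, 0.016]
contact_force: [9.3, -0.1, 5.4]
opening: 0.001
```

>>> {"method": "carry_out", "body": {
  "targets": [
    [[1,0,-3,0,0]]
  ]
}}

```text
time_s: 5.65
eef_pos: [0.5206, 0.0904, 0.0906]
orientation: [0.724, 0.005, 0.69, 0.016]
contact_force: [9.9, -1.4, 5.4]
opening: 0.0
```

>>> {"method": "carry_out", "body": {
  "targets": [
    [[1,0,-3,0,0]]
  ]
}}

```text
time_s: 5.73
eef_pos: [0.5206, 0.0904, 0.0907]
orientation: [0.726, 0.005, 0.688, 0.016]
contact_force: [7.3, -0.9, 3.0]
opening: -0.002
```

The finger has stopped at x 0.5206, where 0.520 was expected, and the force rose to about 10 N: that is the stop. One firmer push, then back off and up.

>>> {"method": "carry_out", "body": {
  "targets": [
    [[0,0,-6,0,0],[0,0,8,0,0],[-5,0,15,0,0],[-30,0,10,0,0],[-35,0,0,0,0]]
  ]
}}

```text
time_s: 6.15
eef_pos: [0.5403, 0.0882, 0.1557]
orientation: [0.722, 0.004, 0.692, 0.015]
contact_force: [0.3, 0.3, 0.6]
opening: -0.001
```

```bash
python3 -c "
from h import *
st([.475,.046,.165])
from workcell import manip
for n in ('side','scene'):
    d=manip.snapshot(n);cv2.imwrite(f'pics/{n}4.png',cv2.resize(d['img'][130:290,150:350],None,fx=3,fy=3));np.savez(n+'4.npz',**d)
    "
```

```text
t 6.15 pos [0.5403 0.0882 0.1557] F [0.3 0.3 0.6] open -0.0 q [ 0.15  0.23 -0.36  0.94  0.02  0.13]
[[ 0.042 -0.016  0.999]
 [ 0.027  1.     0.015]
 [-0.999  0.027  0.043]]
shift mm [-13.2 -40.8 -65.4]
```

View pics/side4.png

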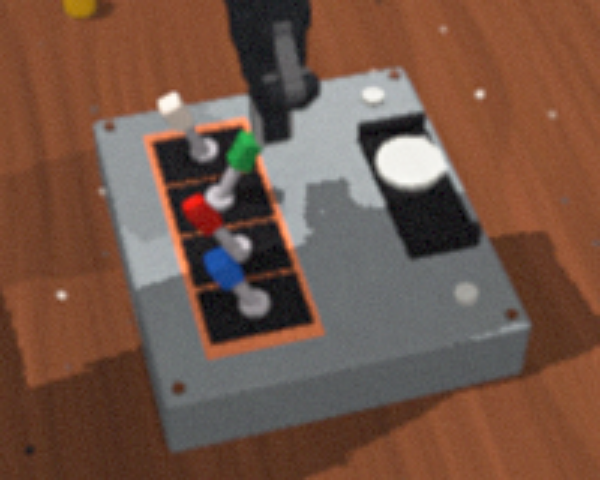

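View pics/scene4.png

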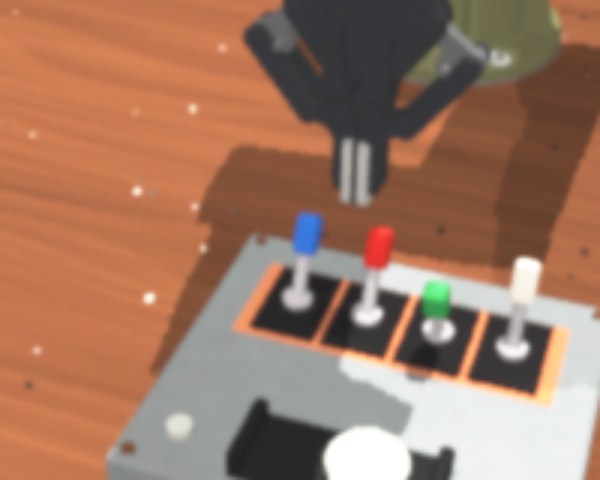

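Red now leans to the robot, parallel with blue in both views; green and white look unmoved. Next I'll go to the robot side of blue.

>>> {"method": "carry_out", "body": {
  "targets": [
    [[-6,-14,-25,0,0],[-3,-14,-25,0,0],[-3,-14,-23,0,0],[0,0,0,0,0]]
  ]
}}

```text
time_s: 6.58
eef_pos: [0.464, 0.0449, 0.1635]
orientation: [0.721, 0.004, 0.693, 0.016]
contact_force: [-0.2, 0.2, -0.8]
opening: -0.002
```

```bash
python3 -c "
from h import *
a=dict(np.load('scene4.npz'));b=dict(np.load('side4.npz'))
x=blob(a,'red',(260,195,285,225));y=blob(b,'red',(205,190,230,212));print(x,y,tri(a,x[0],b,y[0]))
st([.466,.046,.09])
    "
```

```text
(array([275.83146067, 211.61797753]), array([272, 206,   9,  13,  89], dtype=int32)) (array([216.53921569, 200.98039216]), array([211, 194,  13,  14, 102], dtype=int32)) (array([0.49695859, 0.08960946, 0.09232465]), np.float64(0.00023006087342137093))
t 6.58 pos [0.464  0.0449 0.1635] F [-0.2  0.2 -0.8] open -0.0 q [ 0.08  0.08 -0.52  0.93  0.03  0.06]
[[ 0.04  -0.018  0.999]
 [ 0.029  0.999  0.017]
 [-0.999  0.029  0.04 ]]
shift mm [73.5 -1.  -0.9]
```

Red's cap centre moved 37.8 mm back (full swing is 38.4 mm), so it is at its stop. I'll descend behind blue.

>>> {"method": "carry_out", "body": {
  "targets": [
    [[20,0,-1,0,0],[20,0,-1,0,0],[20,0,-1,0,0],[8,0,-1,0,0],[0,0,0,0,0]]
  ]
}}

```text
time_s: 7.0
eef_pos: [0.4559, 0.0466, 0.0889]
orientation: [0.717, 0.005, 0.696, 0.016]
contact_force: [-0.5, 0.3, -0.2]
opening: 0.001
```

```bash
python3 -c "
from h import *
st([.514,.046,.09])
from workcell import manip
for n in ('side',):
    d=manip.snapshot(n);cv2.imwrite(f'pics/{n}5.png',cv2.resize(d['img'][130:290,150:350],None,fx=3,fy=3))
    "
```

```text
t 7.0 pos [0.4559 0.0466 0.0889] F [-0.5  0.3 -0.2] open 0.0 q [ 0.08  0.15 -0.63  0.76  0.03  0.07]
[[ 0.03  -0.016  0.999]
 [ 0.03   0.999  0.015]
 [-0.999  0.03   0.03 ]]
shift mm [ 0.6 -1.5 58.1]
```

View pics/side5.png

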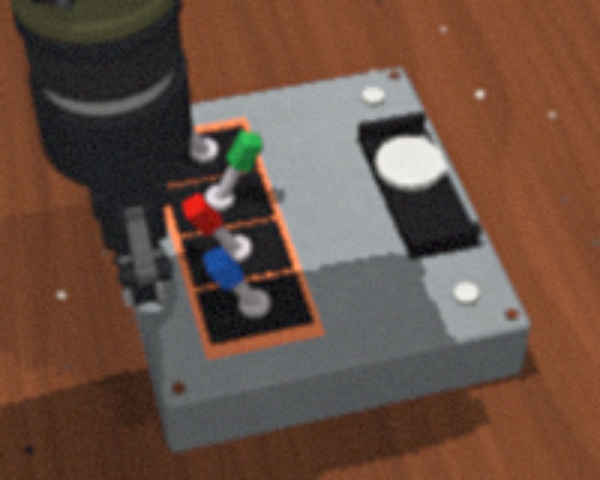

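The finger is just short of blue (crop (148,295)) with red and green clear. Now the push towards the cradle.

>>> {"method": "carry_out", "body": {
  "targets": [
    [[0,0,9,0,0],[0,0,8,0,0],[0,0,7,0,0],[0,0,7,0,0]]
  ]
}}

```text
time_s: 7.38
eef_pos: [0.4892, 0.0476, 0.0921]
orientation: [0.717, 0.005, 0.697, 0.017]
contact_force: [-3.0, -0.6, 2.2]
opening: -0.001
```

>>> {"method": "carry_out", "body": {
  "targets": [
    [[0,0,7,0,0],[0,0,7,0,0]]
  ]
}}

```text
time_s: 7.55
eef_pos: [0.5053, 0.048, 0.0936]
orientation: [0.717, 0.005, 0.697, 0.017]
contact_force: [-3.2, 0.5, 3.8]
opening: -0.003
```

```bash
python3 -c "
from h import *
st([.514,.046,.09])"
```

```text
t 7.55 pos [0.5053 0.048  0.0936] F [-3.2  0.5  3.8] open -0.0 q [ 0.08  0.23 -0.52  0.8   0.03  0.06]
[[ 0.029 -0.017  0.999]
 [ 0.031  0.999  0.016]
 [-0.999  0.031  0.03 ]]
shift mm [ 3.8 -2.3  8.6]
```

>>> {"method": "carry_out", "body": {
  "targets": [
    [[2,-1,4,0,0],[2,0,4,0,0]]
  ]
}}

```text
time_s: 7.72
eef_pos: [0.5164, 0.0476, 0.0909]
orientation: [0.718, 0.005, 0.696, 0.017]
contact_force: [-2.3, -1.4, 4.6]
opening: -0.001
```

>>> {"method": "carry_out", "body": {
  "targets": [
    [[1,0,4,0,0]]
  ]
}}

```text
time_s: 7.8
eef_pos: [0.5179, 0.0476, 0.09]
orientation: [0.716, 0.006, 0.698, 0.017]
contact_force: [-27.4, -0.7, 36.1]
opening: 0.001
```

>>> {"method": "carry_out", "body": {
  "targets": [
    [[1,0,4,0,0]]
  ]
}}

```text
time_s: 7.88
eef_pos: [0.518, 0.0476, 0.09]
orientation: [0.714, 0.006, 0.7, 0.017]
contact_force: [-27.1, -2.7, 42.5]
opening: 0.002
```

>>> {"method": "carry_out", "body": {
  "targets": [
    [[0,0,4,0,0]]
  ]
}}

```text
time_s: 7.97
eef_pos: [0.5178, 0.0476, 0.0906]
orientation: [0.711, 0.006, 0.703, 0.017]
contact_force: [-16.6, -0.5, 19.3]
opening: 0.001
```

It stopped firmly at x 0.518, with the force rising well above the toggle's own 2 to 3 N. I'll back off along -x, rise and check.

>>> {"method": "carry_out", "body": {
  "targets": [
    [[0,0,-10,0,0],[-2,0,-25,0,0],[-10,0,-25,0,0],[-35,0,0,0,0],[-40,0,0,0,0]]
  ]
}}

```text
time_s: 8.38
eef_pos: [0.448, 0.0426, 0.1697]
orientation: [0.705, 0.005, 0.709, 0.016]
contact_force: [1.0, 0.6, 1.5]
opening: -0.001
```

>>> {"method": "carry_out", "body": {
  "targets": [
    [[-40,-20,0,0,0],[-20,-30,0,0,0],[0,-30,0,0,0],[0,-30,0,0,0],[0,0,0,0,0]]
  ]
}}

```text
time_s: 8.8
eef_pos: [0.4566, -0.0725, 0.2358]
orientation: [0.712, 0.002, 0.702, 0.017]
contact_force: [0.0, -0.5, -0.2]
opening: 0.002
```

```bash
python3 -c "
from h import *
st()
from workcell import manip
D={}
for n in ('side','scene'):
    d=manip.snapshot(n);D[n]=d;cv2.imwrite(f'pics/{n}6.png',cv2.resize(d['img'][130:290,150:350],None,fx=3,fy=3))
A=dict(blue=(247,214),red=(276,211),green=(295,230),white=(325,222))
B=dict(blue=(245,217),red=(217,200),green=(232,180),white=(208,166))
f=lambda u:(u[0]-14,u[1]-12,u[0]+15,u[1]+13)
for c in A:
    x,y=blob(D['scene'],c,f(A[c])),blob(D['side'],c,f(B[c]))
    if x and y: print(c,x,y,*[np.round(v,4) for v in tri(D['scene'],x[0],D['side'],y[0])])
    else: print(c,x,y)
"
```

```text
t 8.8 pos [ 0.4566 -0.0725  0.2358] F [ 0.  -0.5 -0.2] open 0.0 q [-0.18  0.05 -0.38  1.14  0.03 -0.2 ]
[[ 0.013 -0.022  1.   ]
 [ 0.026  0.999  0.021]
 [-1.     0.025  0.014]]
blue (array([245.60869565, 219.7826087 ]), array([242, 215,   9,  10,  69], dtype=int32)) (array([244.41791045, 215.11940299]), array([238, 209,  14,  14, 134], dtype=int32)) [0.5373 0.0476 0.0905] 0.0007
red (array([275.76, 212.24]), array([272, 207,   9,  12,  75], dtype=int32)) (array([219.02380952, 201.4047619 ]), array([214, 197,  10,  10,  42], dtype=int32)) [0.5003 0.0894 0.0921] 0.003
green (array([294.89655172, 229.88505747]), array([291, 224,   9,  12,  87], dtype=int32)) (array([230.76068376, 179.86324786]), array([225, 173,  12,  14, 117], dtype=int32)) [0.5328 0.1354 0.0914] 0.0013
white (array([323.77655678, 227.63369963]), array([311, 216,  29,  19, 273], dtype=int32)) (array([220.5, 178. ]), array([220, 178,   2,   1,   2], dtype=int32)) [0.5116 0.1708 0.0815] 0.0251
```

View pics/side6.png

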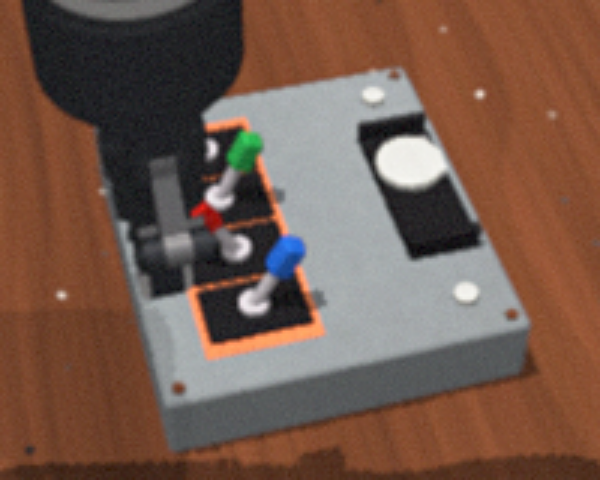

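View pics/scene6.png

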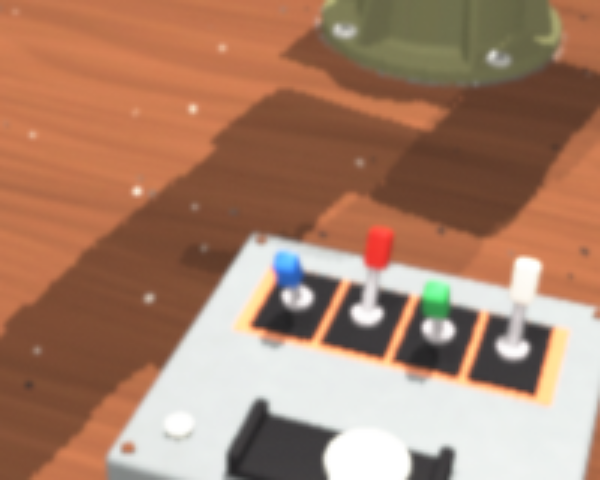

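Blue now leans to the cradle, parallel to green. The arm partly hides red and white in the side view, so I'll move clear for one last check.

>>> {"method": "carry_out", "body": {
  "targets": [
    [[-3,-38,0,0,0],[-3,-38,0,0,0],[-3,-38,0,0,0],[-3,-38,0,0,0],[0,0,0,0,0]]
  ]
}}

```text
time_s: 9.32
eef_pos: [0.462, -0.2202, 0.2404]
orientation: [0.711, -0.002, 0.703, 0.024]
contact_force: [0.2, 0.3, 0.3]
opening: -0.002
```

```bash
python3 -c "
from h import *
st()
from workcell import manip
D={}
for n in ('side','scene'):
    d=manip.snapshot(n);D[n]=d;cv2.imwrite(f'pics/{n}7.png',cv2.resize(d['img'][130:290,150:350],None,fx=3,fy=3))
A=dict(blue=(247,214),red=(276,211),green=(295,230))
B=dict(blue=(245,217),red=(217,200),green=(232,180))
f=lambda u:(u[0]-14,u[1]-12,u[0]+15,u[1]+13)
for c in A:
    x,y=blob(D['scene'],c,f(A[c])),blob(D['side'],c,f(B[c]))
    if x and y: print(c,*[np.round(v,4) for v in tri(D['scene'],x[0],D['side'],y[0])])
"
```

```text
t 9.32 pos [ 0.462  -0.2202  0.2404] F [0.2 0.3 0.3] open -0.0 q [-0.47  0.15 -0.25  1.17  0.03 -0.5 ]
[[ 0.011 -0.037  0.999]
 [ 0.032  0.999  0.036]
 [-0.999  0.031  0.012]]
```

View pics/side7.png

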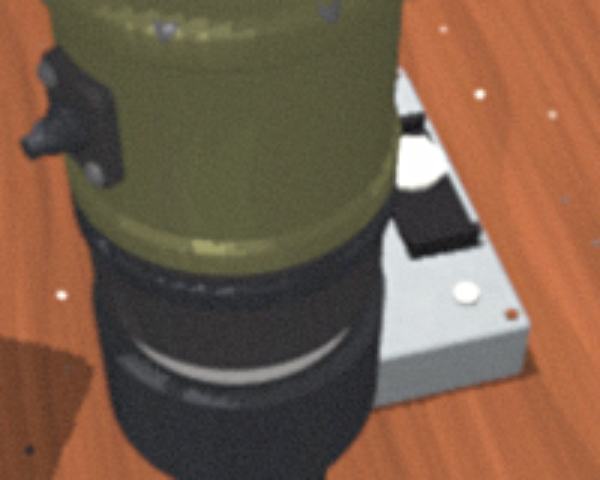

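The arm is now blocking the side camera. I'll move further round.

>>> {"method": "carry_out", "body": {
  "targets": [
    [[0,-38,-15,0,0],[0,-38,-15,0,0],[0,-38,-15,0,0],[0,-38,-15,0,0],[0,-38,-15,0,0]]
  ]
}}

```text
time_s: 9.83
eef_pos: [0.3998, -0.398, 0.2302]
orientation: [0.71, -0.007, 0.703, 0.038]
contact_force: [1.2, 0.2, 0.6]
opening: -0.003
```

>>> {"method": "carry_out", "body": {
  "targets": [
    [[0,-35,-20,0,0],[0,-35,-20,0,0],[0,-35,-20,0,0],[0,0,0,0,0],[0,0,0,0,0]]
  ]
}}

```text
time_s: 10.25
eef_pos: [0.3479, -0.508, 0.2214]
orientation: [0.71, -0.008, 0.703, 0.041]
contact_force: [1.0, 0.6, -0.3]
opening: -0.002
```

```bash
python3 -c "
from h import *
st()
from workcell import manip
D={}
for n in ('side','scene'):
    d=manip.snapshot(n);D[n]=d;cv2.imwrite(f'pics/{n}8.png',cv2.resize(d['img'][130:290,150:350],None,fx=3,fy=3))
A=dict(blue=(247,214),red=(276,211),green=(295,230))
B=dict(blue=(245,217),red=(217,200),green=(232,180))
f=lambda u:(u[0]-14,u[1]-12,u[0]+15,u[1]+13)
for c in A:
    x,y=blob(D['scene'],c,f(A[c])),blob(D['side'],c,f(B[c]))
    if x and y: print(c,*[np.round(v,4) for v in tri(D['scene'],x[0],D['side'],y[0])])
"
```

```text
t 10.25 pos [ 0.3479 -0.508   0.2214] F [ 1.   0.6 -0.3] open -0.0 q [-0.99  0.38  0.01  1.23  0.03 -1.06]
[[ 0.008 -0.07   0.998]
 [ 0.047  0.996  0.07 ]
 [-0.999  0.046  0.011]]
blue [0.5373 0.0477 0.0903] 0.0007
red [0.4974 0.0901 0.0915] 0.0008
green [0.533  0.1355 0.0914] 0.0015
```

View pics/side8.png

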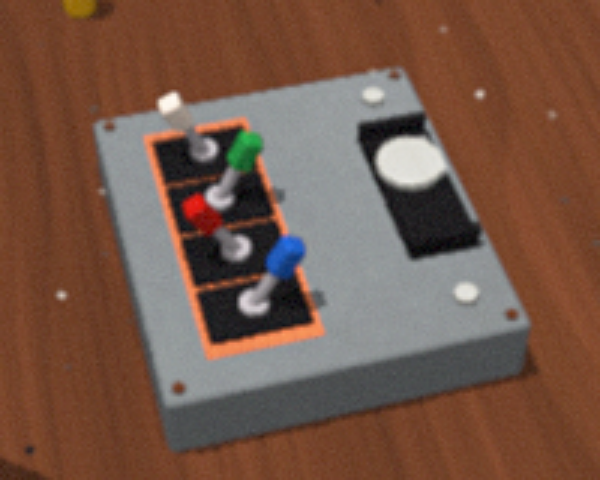

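With the view clear, red (crop (203,213)) and white (172,110) lean to the robot, and blue (286,257) and green (245,150) lean to the cradle. The implant can has not moved.

```bash
python3 -c "
from workcell import manip
print(manip.job_done())"
```

```text
the job is handed in; nothing more can be done
None
```

I flicked the red toggle off, all the way towards the robot, then the blue toggle on, all the way towards the cradle, using closed fingers. I then moved the arm well clear and handed the job in at about 10.4 s of the 42 s allowed.

- **Red:** the finger came to a hard stop within 1 mm of the expected place. The cap centre moved about 37 mm in x, of a full 38.4 mm swing, and the last pictures show it leaning towards the robot.
- **Blue:** the finger also came to a hard stop. The cap moved about 36 mm, and it leans parallel to green. The gap to the full swing is about the 2 mm camera calibration error.
- **Green and white:** green's measured cap position was unchanged to within 0.2 mm. White looks unchanged in the pictures. I didn't measure it at the end, because its colour mask merged with other bright areas, and I left it out of the final measurement.
- **Forces:** at blue's stop the fingertips pressed harder than planned, with readings of about 27 N sideways and 42 N vertically (about 50 N combined). This is below the 120 N wrist limit, and in the pictures and positions I saw, only the fingertips touched the toggles. All other pushes read about 11 N or less, except the last firm push on red, whose force I did not read.

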